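# Clamp, touch off and set out a cast for painting

## Task

Set the grey foreleg cast up for painting: lay it in the fixture by pushing the sprung jaw back with the cast's long edge, lowering it flat and centred on the bed behind the fence and letting the jaw close on it. Then take the touch stylus from its block and gently touch its tip, for a moment each and without pressing it to its stop, to the three studs on the clamped cast - first the corner one, then the one along the long edge, then the one along the short edge - and stand the stylus back in its block. Also stand every paint jar upright on the black mat, never tipping one over, and leave everything else where it is.

Things in the scene. Friction and masses are not known exactly. Their poses are not given: they have to be found in the camera images.
- cast_grip (a point): The cast: grey resin slab 150 x 90 x 24 mm (x, y, z), 450 g, with an animal's foreleg in relief along its middle: paw at the -x end, domed shoulder at +x. Between them the leg is a ridge, 34 mm wide, 44 mm tall, flat-sided: grip it here, closing along y, clear 20 mm either way in x. This point: middle of the ridge, 46 mm above the underside. x paw to shoulder, z up.
- stud_corner (a point): Top centre of the corner stud: brass, diameter 16 mm, top 6 mm above the slab, 30 mm above its underside. Three studs stand in three of the slab's corners, in an L; this one is at the L's right angle, beside the paw: x -62, y -33 mm from the slab's centre. Axes as the cast's.
- stud_long (a point): Top centre of the stud at the other end of the corner stud's long edge: x +62, y -33 mm in the cast's frame, same height.
- stud_short (a point): Top centre of the stud at the other end of the corner stud's short edge, across the paw: x -62, y +33 mm in the cast's frame, same height.
- fixture: Fixed clamping fixture: aluminium base 172 x 190 mm, its top (the bed) 12 mm up. x points from the fence (robot's side) to the jaw. Fence: 130 mm long in y, 12 mm thick, 8 mm above the bed, inner face at x = -45 mm. Origin: on the table under the cast's place. Clamped, the cast (either way round) is centred here, long axis along y, one long side on the fence, grip point 58 mm up.
- jaw (a joint): The fixture's sprung jaw, m: a steel bar 150 x 18 mm, top 26 mm above the bed, sliding along the fixture's x. At 0 (closed) its face is at x = +35 mm; pushed from the fence it opens to 0.024. Spring towards the fence: 3.2 N at 0, 0.4 N more per mm. 0.010 with the cast clamped. The cast's long edge pushes it open while the cast is held over the fence, underside 9 to 20 mm above the bed.
- stylus_grip (a point): The touch stylus, 145 g, upright in its block, tip down: black round handle (diameter 26, 80 mm long) over a steel collar (diameter 36, 6 mm thick), a nose (diameter 16, 36 mm long, tapered) and a thin shaft with a white ball tip (diameter 8 mm). This point: on the axis, 45 mm above the collar's underside, 120 mm above the ball's bottom. z away from the tip.
- tip_end (a point): Bottom of the stylus's ball tip, 120 mm below its grip point when the tip is not pressed in.
- tip (a joint): How far the stylus's sprung tip is pressed in along its axis, m: 0 free, 0.010 at its stop. Spring 2 N at 0 and 0.5 N more per mm. A touch registers once it has been over 0.001 for 0.2 s; it must not reach its stop (0.0095 counts).
- stand: The stylus's block, fixed: aluminium, 60 x 60 x 85 mm tall, with a vertical hole (diameter 22 mm, 82 mm deep) in the middle of its top. Origin on the table under the hole. The stylus's collar rests on the block's top, so that its grip point is 130 mm above the table.
- mat: The black rubber mat, fixed, 120 mm (x) by 300 mm (y), 4 mm thick; origin under its centre, on the table.
- jar0_mid (a point): A paint jar, closed, white plastic with a black screw lid, standing; diameter 62 mm up to 42 mm above its foot, then narrower, 62 mm tall, heavy in the foot, about 220 g. This point: on its axis, 30 mm above its foot, z up. Absent in some runs.
- jar1_mid (a point): A paint jar, closed, white plastic with a black screw lid, standing; diameter 62 mm up to 42 mm above its foot, then narrower, 62 mm tall, heavy in the foot, about 220 g. This point: on its axis, 30 mm above its foot, z up. Absent in some runs.
- jar2_mid (a point): A paint jar, closed, white plastic with a black screw lid, standing; diameter 62 mm up to 42 mm above its foot, then narrower, 62 mm tall, heavy in the foot, about 220 g. This point: on its axis, 30 mm above its foot, z up. Absent in some runs.
- jar3_mid (a point): A paint jar, closed, white plastic with a black screw lid, standing; diameter 62 mm up to 42 mm above its foot, then narrower, 62 mm tall, heavy in the foot, about 220 g. This point: on its axis, 30 mm above its foot, z up. Absent in some runs.
- tape: Bystander: roll of tape lying flat, cardboard brown, outer diameter 80, height 24 (mm); origin under its middle.
- brush: Bystander: flat brush lying flat, about 200 long (mm); its long axis is x; origin under its middle.
- bowl: Bystander: white plastic mixing bowl, diameter 100, height 45 (mm); origin under its middle.
- offcut: Bystander: grey offcut block 60 x 50 x 45 (mm); origin under its middle.
There are look-alikes about, which are no part of the job. Leave any pink or purple look-alike of the part that bears jar2_mid alone. What is shaped like the part that bears stylus_grip but purple is not meant.

How it is judged:
By the outcome, as a careful person would: the job done as asked, in the order asked, and still so for the second after the job is handed in, with the robot touching nothing.
Of jar0, jar1, jar2, jar3 only 2 to 4 are there at a start; the rules pass over those that are not, and their reading is None.
At some moment in a run one of jar0, jar1, jar2, jar3 may be knocked a few centimetres aside while the robot is not near it.
It also fails if it takes over 210 s, if anything falls off the work surface, if the arm or the gripper's body presses on something with over 40 N, if the wrist force passes 120 N, or if a joint passes its speed limit or range.

## Robot

A 7-joint arm with a two-finger parallel gripper is mounted at the origin on the work surface. World frame = base frame: x ahead of the robot, y to its left, z up, the work surface at z = 0. Lengths are in mm, angles in degrees, forces in N, time in s.
With the tool pointing down it reaches from about 425 to 925 mm from the base axis. Payload 6.8 kg.
Tool frame: the origin (TCP) lies at the very end of the fingers, on their centre line; the grasp point (between the pads) lies 19 mm behind it; z points along the fingers, y is the line along which they close (so a half turn about z gives the same grasp; the last joint's range is limited). The gripper opens to 85 mm and grips with 20 to 120 N. Pads are 22 mm wide; open, the fingers measure 114 mm over their backs; the gripper's body (76 mm by 85 mm) begins 54 mm behind the grasp point. The pads swing forward as they close: fully open they stand 13 mm farther back than shut.
Start: joints at [69.952, 27.33, 1.283, 89.118, -0.659, 63.558, -4.761], TCP at [161.637, -655.378, 231.308] pointing down, gripper open.
Joint ranges: [-169.35, 169.35], [-19.33, 120.38], [-80.79, 83.38], [13.8, 139.57], [-78.32, 258.32], [9.67, 109.79], [-169.56, 169.56]. Speed limits (degrees/s): [136.94, 136.94, 180, 180, 180, 180, 180].

## Interface

Orientations are given as a 3x3 rotation matrix whose columns are the frame's x, y, z axes.
In Python, from workcell import env, vision gives the robot as it stands.
- The arm moves only by the tool arm_command, never from a script. Its argument "series" is text: rows parted by semicolons, each of 7 numbers parted by spaces: the turn, a rotation vector about the tool's x, y, z in degrees, then the shift along the tool's x, y, z in mm, then the finger opening in mm, from 0 to 85.4. In form: rx ry rz tx ty tz hand; .... A call has 1 to 20 rows; each row is the pose to reach, as a shift and turn from the pose commanded when the call began, along the tool's axes at that moment; what a row does not reach only later rows make up. A row lasts 1/12 s, in which the tool goes at most 41.7 mm and 7.16 degrees, less where a joint would pass 70% of its speed; a pose out of reach is approached as far as the arm can. A call with a gripper value outside its range is refused whole. The fingers move at their own pace and stop on an object; the grip force is fixed at half the most. Time passes only in rows, so rows that repeat a pose let the fingers close. It gives the time, the measured TCP pose, the force, the opening and the grip force at its end, in the units of the state.
- env.get_state(): the state, without advancing time (a new reading comes with each control period).
- vision.get_image(name): name is "scene" or "top" or "wrist"; returns a dict with "frame" (384x512x3 uint8, blue, green, red), "range_z" (384x512 float32, mm along the optical axis (not along the pixel's ray), 0 where there is no reading), "vfov" (degrees; the focal length in pixels is half the picture's height over the tangent of half this angle, whatever the lens; pixels are square), "cx", "cy" (the principal point, pixels), "position" and "rotation" of the camera in the world; the wrist camera has in their place "T_tool_cam" (4x4, takes a point from camera to tool coordinates, whose origin is the TCP and whose axes are the flange's). Camera axes: x right, y down, z forward; pixel columns grow to the right and rows downward; lengths in mm; the calibration is good to about 2 mm. A picture is of the moment at which its call begins: read the wrist's pose just before it.
- env.finish_job(): hands the job in; it is judged then, once.
The state is a dict: "time": time; "joint_positions": joint angles; "dq": joint speeds; "effort": joint torques, N m; "eef_pos": TCP position; "eef_rot": TCP orientation; "contact_force": force on the tool from outside, world axes, zero at the start; "moment": the same for the moment, N m; "opening": opening from 0.0 (shut) to 1.0 (fully open); "grip_force": force on a finger pad.
Only numpy, scipy, OpenCV 4.12 (cv2) and the standard library are available. Lean on these libraries where they do the work, as an engineer would, in place of code of your own. Each camera call takes 0.05 s, during which the arm holds its last target. There are 200 camera calls.

## Working session

There is one attempt and no reset: what is moved stays moved. The work goes in short steps, Python scripts to look and compute and a tool call to move; the robot and the scene stay as the last step left them, time stands still between calls to the robot, and variables do not carry over. Pictures are saved under pics/ and viewed, at most 14 in all, crops included, and the job is handed in when it is done.

Besides the shell and the picture viewer there is one more tool, called after "Request:" as name(argument=value, ...), one argument or row to a line, values as JSON. arm_command: Moves the arm, as the interface text tells. Its arguments: {"type":"object","properties":{"series":{"type":"string"}},"required":["series"]}

```bash
mkdir -p pics; ls; cat > h.py <<'E'
import numpy as np, cv2
from workcell import env, vision
def cam(n):
    s=env.get_state(); d=vision.get_image(n)
    f=d["frame"].shape[0]/2/np.tan(np.radians(d["vfov"])/2)
    if n=="wrist":
        T=np.eye(4);T[:3,:3]=np.array(s["eef_rot"]);T[:3,3]=s["eef_pos"]
        T=T@np.array(d["T_tool_cam"]);R=T[:3,:3];p=T[:3,3]
    else: R=np.array(d["rotation"]);p=np.array(d["position"])
    return dict(im=d["frame"],z=d["range_z"],f=f,cx=d["cx"],cy=d["cy"],R=R,p=p)
def ray(c,u,v,h):
    r=c["R"]@np.array([(u-c["cx"])/c["f"],(v-c["cy"])/c["f"],1.]); return c["p"]+r*(h-c["p"][2])/r[2]
def cloud(c):
    v,u=np.mgrid[:384,:512]; z=c["z"]
    P=np.stack([(u-c["cx"])/c["f"]*z,(v-c["cy"])/c["f"]*z,z],-1)@c["R"].T+c["p"]; P[z<=0]=np.nan; return P
def proj(c,P):
    q=c["R"].T@(np.array(P,float)-c["p"]); return q[:2]/q[2]*c["f"]+[c["cx"],c["cy"]]
E
python3 - <<'E'
from h import *
import pickle
for n in("scene","top"):
    c=cam(n); print(n,c["f"],c["cx"],c["cy"],c["p"].round(1),c["R"].round(3).tolist())
    cv2.imwrite(f"pics/{n}0.png",cv2.resize(c["im"],(800,600))); pickle.dump(c,open(n+"0.pkl","wb"))
s=env.get_state();print({k:np.round(v,3).tolist() for k,v in s.items()})
E
```

```text
pics
scene 381.6684032428343 251.12606616994367 193.5346007994359 [1238.6  774.8  871.3] [[-0.756, 0.39, -0.526], [0.655, 0.445, -0.611], [-0.004, -0.806, -0.592]]
top 463.2642201435584 264.0704850660302 190.0390531121537 [ 351.5   -6.3 1551.5] [[0.029, -0.989, 0.146], [-1.0, -0.027, 0.014], [-0.01, -0.146, -0.989]]
{'time': 0.1, 'joint_positions': [69.953, 27.371, 1.279, 89.171, -0.661, 63.557, -4.763], 'dq': [0.098, -0.18, -0.041, -0.109, -0.062, -0.051, 0.02], 'effort': [0.005, -59.777, 1.614, -28.196, 0.013, 0.005, -0.0], 'eef_pos': [161.504, -654.864, 230.441], 'eef_rot': [[0.971, 0.239, -0.0], [0.239, -0.971, 0.002], [-0.0, -0.002, -1.0]], 'contact_force': [-0.023, 0.438, -0.092], 'moment': [0.037, 0.008, -0.053], 'grip_force': 0.0, 'opening': 1.003}
```

View pics/top0.png

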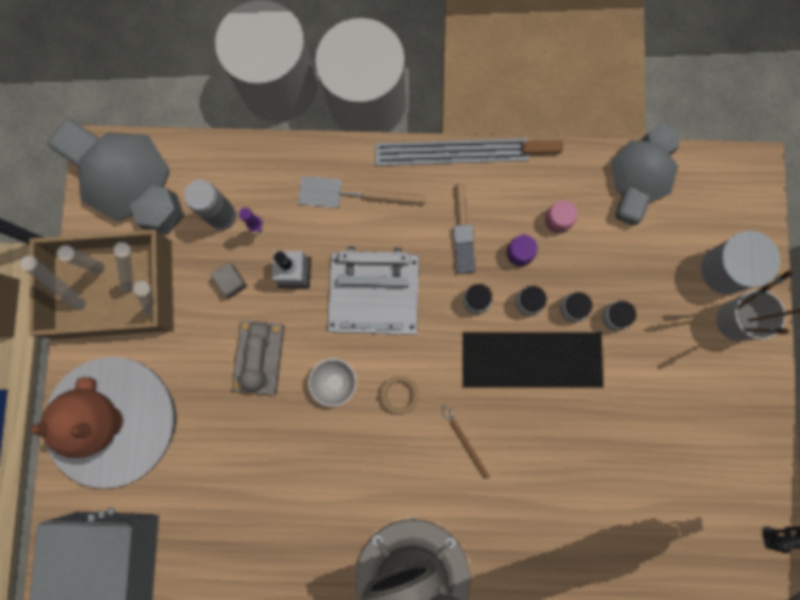

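View pics/scene0.png

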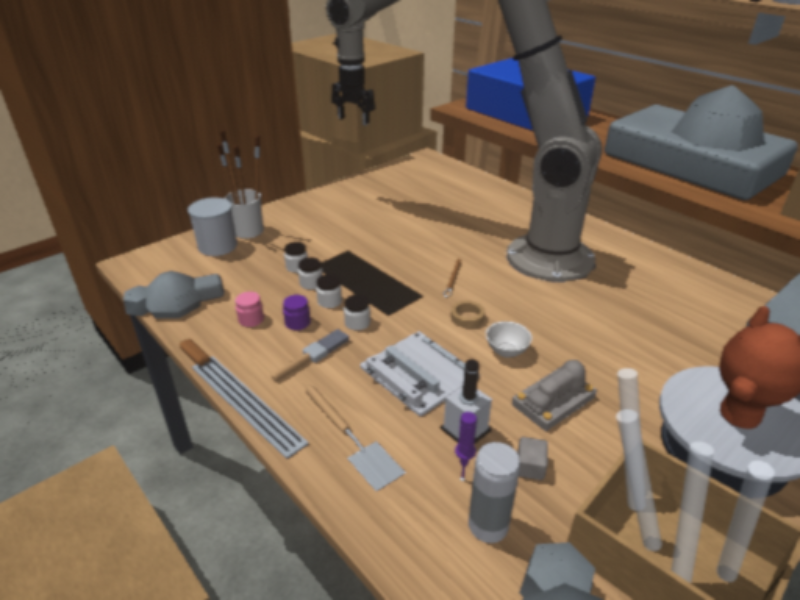

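The top view shows four white jars with black lids at (479,297), (532,300), (576,306) and (620,316). The mat is at (532,360), the cast at (258,358), the fixture at (375,290), the stylus and block at (288,265), the bowl at (332,383) and the tape at (398,394).

Things that could be mistaken for the targets:
- **Jars:** pink at (561,214) and purple at (522,250). I choose the four white ones.
- **Stylus:** purple at (251,220). I choose the black one at (285,263).
- **Cast:** the offcut at (228,280). I choose the slab with the relief and studs.

```bash
python3 - <<'E'
from h import *
import pickle
for n in ("top","scene"):
    c=pickle.load(open(n+"0.pkl","rb")); P=cloud(c); hsv=cv2.cvtColor(c["im"],cv2.COLOR_BGR2HSV)
    # table height check + heightmap clusters
    m=((P[...,2]>6)&(P[...,2]<180)&(P[...,0]>330)&(P[...,0]<900)&(abs(P[...,1])<650)).astype(np.uint8)
    nn,l,st,ce=cv2.connectedComponentsWithStats(m)
    for i in range(1,nn):
        if st[i,4]<40: continue
        Q=P[l==i]; zt=np.percentile(Q[:,2],90); top=Q[Q[:,2]>zt-8]
        print(n,i,st[i,4],ce[i].round(),"zmax",Q[:,2].max().round(),"ctr top",((np.percentile(top,2,0)+np.percentile(top,98,0))/2).round(1),"hsv",np.median(hsv[l==i],0))
    if n=="top":
        k=((hsv[...,2]<45)&(P[...,2]<12)&(P[...,0]>400)&(P[...,0]<700)).astype(np.uint8)
        for q in cv2.findContours(k,0,2)[0]:
            if cv2.contourArea(q)>500: print("mat",[ray(c,*p,4)[:2].round(1).tolist() for p in cv2.boxPoints(cv2.minAreaRect(q))])
        cv2.imwrite("pics/crop1.png",cv2.resize(c["im"][130:265,130:290],(800,675))[:600])
E
```

```text
top 1 3842 [ 92. 148.] zmax 180.0 ctr top [675.4 588.4 133.7] hsv [18. 25. 97.]
top 8 1436 [411. 116.] zmax 93.0 ctr top [ 865.6 -480.1   78.7] hsv [90.  9. 92.]
top 18 243 [272. 101.] zmax 22.0 ctr top [887.4 -13.6  13.1] hsv [105.  11. 111.]
top 25 62 [322. 101.] zmax 19.0 ctr top [ 893.1 -182.7   11.8] hsv [ 98.  11. 123.]
top 147 692 [135. 131.] zmax 177.0 ctr top [748.1 440.  170. ] hsv [105.    4.5 100. ]
top 207 523 [297. 151.] zmax 28.0 ctr top [731.3 -93.   20.7] hsv [102.  20. 120.]
top 250 253 [249. 126.] zmax 29.0 ctr top [796.3  68.4  19.5] hsv [ 15.  96. 135.]
top 308 333 [359. 139.] zmax 70.0 ctr top [ 758.6 -300.3   62.9] hsv [169.  83. 169.]
top 323 161 [161. 141.] zmax 167.0 ctr top [714.7 350.6 161.8] hsv [139. 123. 100.]
top 475 318 [334. 160.] zmax 71.0 ctr top [ 682.2 -216.2   63.4] hsv [139. 132. 124.]
top 482 814 [465. 170.] zmax 132.0 ctr top [ 656.4 -628.   124.2] hsv [102.    8.   92.5]
top 575 2838 [239. 187.] zmax 50.0 ctr top [636.6  99.1  37.8] hsv [120.   3. 155.]
top 592 517 [186. 172.] zmax 177.0 ctr top [625.8 274.  169.1] hsv [120.   5.  98.]
top 6
[... 1491 characters left out ...]
[138. 138.  97.]
scene 97 249 [299. 200.] zmax 27.0 ctr top [372.2  41.1  22.7] hsv [ 16. 111. 128.]
scene 109 488 [325. 216.] zmax 49.0 ctr top [391.6 179.   42.2] hsv [ 15.   4. 174.]
scene 111 440 [201. 225.] zmax 24.0 ctr top [734.7 -89.   18.4] hsv [105.  27. 120.]
scene 113 5329 [296. 272.] zmax 174.0 ctr top [702.7 373.5 164.4] hsv [111.  13. 133.]
scene 117 1317 [356. 252.] zmax 82.0 ctr top [432.4 346.2  70.3] hsv [ 11.  19. 110.]
scene 122 247 [173. 265.] zmax 18.0 ctr top [889.1 -13.2  11.2] hsv [107.  17. 136.]
scene 123 266 [212. 264.] zmax 24.0 ctr top [800.8  76.2  17.4] hsv [ 15. 106. 173.]
scene 124 7159 [404. 323.] zmax 179.0 ctr top [564.6 593.9 133.9] hsv [ 17.  42. 116.]
```

View pics/crop1.png

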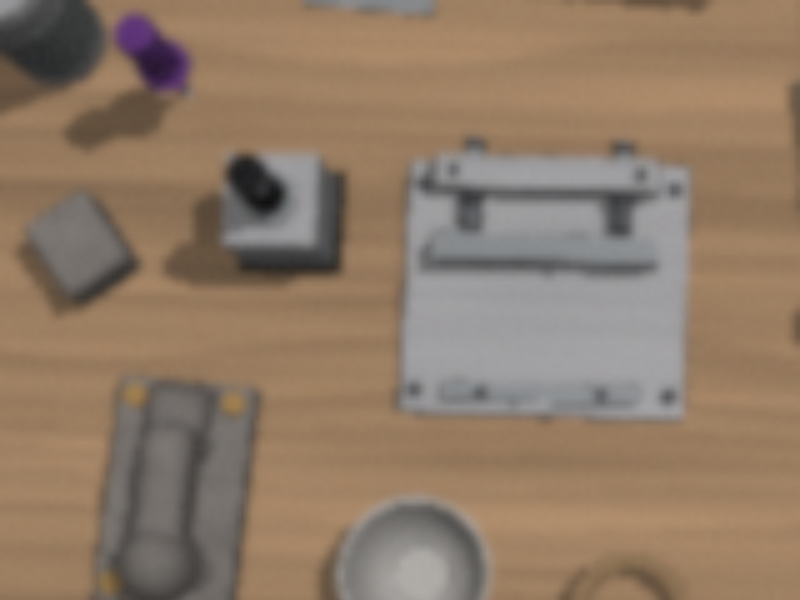

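The crop confirms the choice. The cast's studs are at top-left (135,395), top-right (232,403) and bottom-left (110,578), with the paw towards +X, so the corner stud is top-left. The black stylus is upright in its block and the purple one is separate.

```bash
cat >> h.py <<'E'
from scipy.spatial.transform import Rotation as Ro
def go(x,y,z,yaw,frm=None):
    """print tool-frame delta from measured (or given x,y,z,yaw) pose"""
    def Rm(a):
        a=np.radians(a);return np.array([[-np.sin(a),np.cos(a),0],[np.cos(a),np.sin(a),0],[0,0,-1.]])
    if frm is None: s=env.get_state();p=np.array(s["eef_pos"]);R=np.array(s["eef_rot"])
    else: p=np.array(frm[:3]);R=Rm(frm[3])
    d=R.T@(np.array([x,y,z])-p); r=Ro.from_matrix(R.T@Rm(yaw)).as_rotvec(degrees=True)
    print("to",(x,y,z,yaw),"->",r.round(1),d.round(1))
E
python3 -c "
from h import *
go(470,-300,300,0)"
```

```text
to (470, -300, 300, 0) -> [ -0.1  -0.1 -76.1] [ 384.5 -270.8  -69.2]
```

Request:
arm_command(
  series="-0.1 -0.1 -38 192 -135 -69 85; -0.1 -0.1 -38 192 -135 -69 85; -0.1 -0.1 -38 192 -135 -69 85;-0.1 -0.1 -38 192 -135 -69 85; -0.1 -0.1 -38 192 -135 -69 85; -0.1 -0.1 -38 192 -135 -69 85; -0.1 -0.1 -76.1 384.5 -271 -69 85; -0.1 -0.1 -76.1 384.5 -271 -69 85; -0.1 -0.1 -76.1 384.5 -271 -69 85; -0.1 -0.1 -76.1 384.5 -271 -69 85; -0.1 -0.1 -76.1 384.5 -271 -69 85; -0.1 -0.1 -76.1 384.5 -271 -69 85; -0.1 -0.1 -76.1 384.5 -271 -69 85; -0.1 -0.1 -76.1 384.5 -271 -69 85; -0.1 -0.1 -76.1 384.5 -271 -69 85; -0.1 -0.1 -76.1 384.5 -271 -69 85",
)

```text
time: 1.43
eef_pos: [468.9, -301.7, 300.0]
eef_rot: [[0.004, 1.0, -0.001], [1.0, -0.004, -0.003], [-0.003, -0.001, -1.0]]
contact_force: [-0.2, -0.4, -0.0]
opening: 0.994
grip_force: 0.0
```

```bash
python3 - <<'E'
from h import *
import pickle
c=cam("wrist"); pickle.dump(c,open("w1.pkl","wb")); cv2.imwrite("pics/w1.png",c["im"])
s=env.get_state(); print(s["time"],s["eef_pos"],c["p"],c["R"].round(3).tolist())
for h,p in (("j0",(574,-122,62)),("j1",(575,-235,62)),("j2",(563,-329,62)),("j3",(548,-421,62)),("mat",(454,-243,4))): print(h,proj(c,p))
E
```

```text
1.4833 [ 468.93764357 -301.70205585  300.06693518] [ 468.73145301 -228.92604338  442.53656935] [[1.0, -0.002, -0.001], [-0.003, -0.958, -0.286], [-0.001, 0.286, -0.958]]
j0 [352.52660255  -5.31722136]
j1 [344.97523812 104.36822341]
j2 [329.44583133 181.91802817]
j3 [313.74938119 248.20580728]
mat [243.59168854 110.05663596]
```

View pics/w1.png

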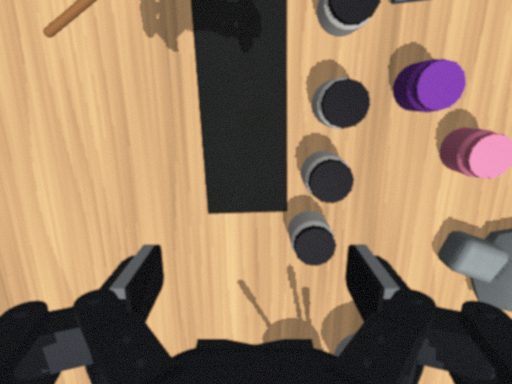

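The wrist view shows the four lids at (350,5), (344,103), (329,182) and (314,244). The mat's far end is at row 212 and the purple and pink jars are off to the right.

```bash
cat >> h.py <<'E'
def lids(c,zmax=75,zmin=50,vmax=60):
    P=cloud(c); hsv=cv2.cvtColor(c["im"],cv2.COLOR_BGR2HSV)
    k=((hsv[...,2]<vmax)&(P[...,2]>zmin)&(P[...,2]<zmax)).astype(np.uint8); k=cv2.morphologyEx(k,2,np.ones((3,3)))
    out=[]
    for q in cv2.findContours(k,0,1)[0]:
        if cv2.contourArea(q)>100:
            b=cv2.boundingRect(q); e=cv2.fitEllipse(q)
            out.append((ray(c,*e[0],62)[:2].round(1).tolist(),np.round(e[1]).tolist(),b))
    return out
E
python3 - <<'E'
from h import *
import pickle
c=pickle.load(open("w1.pkl","rb")); print(c["f"])
for l in lids(c): print(l)
k=(c["im"].max(2)<45).astype(np.uint8); k[215:]=0
q=max(cv2.findContours(k,0,1)[0],key=cv2.contourArea)
print([ (p[0].tolist(),ray(c,*p[0],4)[:2].round(1).tolist()) for p in cv2.approxPolyDP(q,4,True)])
t=pickle.load(open("top0.pkl","rb")); print("top",lids(t,90))
P=cloud(c); print("jar lid heights",[round(float(P[v,u,2]),1) for u,v in ((344,103),(329,182),(314,244))], "table",P[100,150,2], P[150,240,2])
E
```

```text
312.1298451578386
([548.1, -415.6], [36.0, 39.0], (295, 227, 39, 37))
([563.9, -326.6], [40.0, 41.0], (309, 160, 43, 41))
([574.5, -233.3], [44.0, 47.0], (322, 80, 46, 47))
([573.7, -136.1], [24.0, 52.0], (328, 0, 51, 24))
[([192, 0], [391.7, -110.9]), ([210, 211], [402.0, -388.7]), ([285, 209], [513.9, -385.8]), ([284, 0], [505.7, -111.2])]
top [([547.7, -417.9], [15.0, 15.0], (390, 194, 16, 15)), ([563.7, -327.5], [15.0, 15.0], (362, 188, 16, 16)), ([574.7, -233.2], [14.0, 15.0], (333, 184, 16, 15)), ([575.4, -121.4], [14.0, 15.0], (299, 183, 15, 15))]
jar lid heights [62.2, 61.7, 61.4] table 0.46453964206801857 3.6393715736617196
```

Request:
arm_command(
  series="0 0 0 -115 79 150 85;0 0 0 -115 79 150 85;0 0 0 -115 79 150 85;0 0 0 -115 79 150 85;0 0 0 -115 79 150 85;0 0 0 -115 79 150 85;0 0 0 -115 79 190 85;0 0 0 -115 79 230 85;0 0 0 -115 79 260 85;0 0 0 -115 79 280 85;0 0 0 -115 79 289 85;0 0 0 -115 79 289 85;0 0 0 -115 79 289 40;0 0 0 -115 79 289 40;0 0 0 -115 79 289 40;0 0 0 -115 79 289 40;0 0 0 -115 79 289 40;0 0 0 -115 79 289 40;0 0 0 -115 79 289 40;0 0 0 -115 79 289 40",
)

```text
time: 3.15
eef_pos: [550.5, -417.1, 14.5]
eef_rot: [[0.001, 1.0, 0.004], [1.0, -0.001, -0.005], [-0.005, 0.004, -1.0]]
contact_force: [-1.1, 0.6, 6.9]
opening: 0.697
grip_force: 65.7
```

Request:
arm_command(
  series="0 0 0 0 0 -15 40;0 0 0 0 0 -35 40;0 0 0 20 -30 -45 40;0 0 0 45 -60 -45 40;0 0 0 60 -85 -45 40;0 0 0 71 -101 -45 40;0 0 0 71 -101 -40 40;0 0 0 71 -101 -30 40;0 0 0 71 -101 -20 40;0 0 0 71 -101 -15 40;0 0 0 71 -101 -15 40;0 0 0 71 -101 -15 40;0 0 0 71 -101 -15 40",
)

```text
time: 4.23
eef_pos: [448.7, -344.9, 26.3]
eef_rot: [[0.001, 1.0, 0.0], [1.0, -0.001, -0.002], [-0.002, 0.0, -1.0]]
contact_force: [0.3, 0.0, -1.5]
opening: 0.704
grip_force: 65.8
```

Request:
arm_command(
  series="0 0 0 0 0 4 40;0 0 0 0 0 7 40;0 0 0 0 0 7 40;0 0 0 0 0 7 60;0 0 0 0 0 7 85;0 0 0 0 0 7 85;0 0 0 0 0 7 85;0 0 0 0 0 7 85;0 0 0 0 0 -20 85;0 0 0 0 0 -60 85;0 0 0 0 0 -100 85;0 0 0 18 50 -110 85;0 0 0 18 85 -110 85;0 0 0 18 115 -110 85;0 0 0 18 115 -110 85;0 0 0 18 115 -110 85",
)

```text
time: 5.57
eef_pos: [565.2, -325.3, 136.4]
eef_rot: [[-0.002, 1.0, 0.002], [1.0, 0.002, -0.002], [-0.002, 0.002, -1.0]]
contact_force: [-0.3, -1.7, 0.2]
opening: 0.99
grip_force: 0.0
```

```bash
cat > look.py <<'E'
from h import *
s=env.get_state(); print(round(s["time"],1),np.round(s["eef_pos"],1))
print("wrist",*lids(cam("wrist")),sep="\n"); print("top",*lids(cam("top"),90),sep="\n")
E
python3 look.py
```

```text
5.6 [ 565.2 -325.3  136.4]
wrist
([447.6, -346.0], [68.0, 76.0], (60, 194, 77, 70))
([564.2, -307.9], [18.0, 41.0], (231, 170, 45, 13))
([575.2, -234.0], [80.0, 87.0], (230, 25, 83, 89))
top
([445.9, -347.6], [15.0, 16.0], (368, 224, 16, 16))
([562.6, -324.6], [13.0, 15.0], (362, 188, 14, 16))
([574.0, -233.7], [15.0, 15.0], (333, 184, 16, 16))
([575.3, -120.9], [14.0, 15.0], (299, 183, 15, 15))
```

Request:
arm_command(
  series="0 0 0 -2 -1 40 85;0 0 0 -2 -1 80 85;0 0 0 -2 -1 105 85;0 0 0 -2 -1 118 85;0 0 0 -2 -1 122 85;0 0 0 -2 -1 122 85;0 0 0 -2 -1 122 40;0 0 0 -2 -1 122 40;0 0 0 -2 -1 122 40;0 0 0 -2 -1 122 40;0 0 0 -2 -1 122 40;0 0 0 -2 -1 122 40;0 0 0 -2 -1 122 40;0 0 0 -2 -1 122 40",
)

```text
time: 6.83
eef_pos: [564.1, -329.8, 17.5]
eef_rot: [[0.001, 1.0, 0.005], [1.0, -0.001, -0.005], [-0.005, 0.005, -1.0]]
contact_force: [-0.8, 0.9, 6.1]
opening: 0.704
grip_force: 64.3
```

Request:
arm_command(
  series="0 0 0 0 0 -15 40;0 0 0 0 0 -35 40;0 0 0 15 -30 -45 40;0 0 0 35 -60 -45 40;0 0 0 48 -85 -45 40;0 0 0 52 -103 -45 40;0 0 0 52 -103 -40 40;0 0 0 52 -103 -30 40;0 0 0 52 -103 -18 40;0 0 0 52 -103 -12 40;0 0 0 52 -103 -8 40;0 0 0 52 -103 -8 40;0 0 0 52 -103 -8 60;0 0 0 52 -103 -8 85;0 0 0 52 -103 -8 85;0 0 0 52 -103 -8 85;0 0 0 52 -103 -8 85;0 0 0 52 -103 -40 85;0 0 0 52 -103 -80 85;0 0 0 52 -103 -115 85",
)

```text
time: 8.5
eef_pos: [458.9, -276.2, 130.6]
eef_rot: [[0.0, 1.0, -0.0], [1.0, -0.0, -0.001], [-0.001, -0.0, -1.0]]
contact_force: [0.2, -0.5, -0.0]
opening: 0.997
grip_force: 0.0
```

Request:
arm_command(
  series="0 0 0 20 40 0 85;0 0 0 42 80 0 85;0 0 0 42 115 0 85;0 0 0 42 115 0 85;0 0 0 42 115 0 85",
)

```text
time: 8.92
eef_pos: [576.5, -233.1, 129.2]
eef_rot: [[-0.002, 1.0, 0.002], [1.0, 0.002, -0.001], [-0.001, 0.002, -1.0]]
contact_force: [-0.8, -0.9, 0.7]
opening: 0.991
grip_force: 0.0
```

```bash
python3 look.py
```

```text
8.9 [ 576.5 -233.1  129.2]
wrist
([456.6, -272.1], [60.0, 75.0], (60, 224, 76, 69))
([573.7, -208.8], [8.0, 32.0], (233, 168, 37, 9))
([582.6, -107.2], [12.0, 37.0], (249, 0, 39, 14))
([573.0, -125.0], [71.0, 85.0], (213, 0, 83, 82))
top
([575.3, -122.3], [15.0, 15.0], (299, 183, 16, 15))
```

Request:
arm_command(
  series="0 0 0 0 -2 40 85;0 0 0 0 -2 80 85;0 0 0 0 -2 102 85;0 0 0 0 -2 112 85;0 0 0 0 -2 115 85;0 0 0 0 -2 115 85;0 0 0 0 -2 115 40;0 0 0 0 -2 115 40;0 0 0 0 -2 115 40;0 0 0 0 -2 115 40;0 0 0 0 -2 115 40;0 0 0 0 -2 115 40;0 0 0 0 -2 115 40;0 0 0 0 -2 115 40",
)

```text
time: 10.18
eef_pos: [574.4, -235.6, 17.1]
eef_rot: [[0.001, 1.0, 0.005], [1.0, -0.001, -0.004], [-0.004, 0.005, -1.0]]
contact_force: [-0.9, 0.8, 7.9]
opening: 0.701
grip_force: 64.2
```

Request:
arm_command(
  series="0 0 0 0 0 -15 40;0 0 0 0 0 -35 40;0 0 0 10 -30 -45 40;0 0 0 20 -65 -45 40;0 0 0 28 -100 -45 40;0 0 0 28 -128 -45 40;0 0 0 28 -128 -40 40;0 0 0 28 -128 -30 40;0 0 0 28 -128 -18 40;0 0 0 28 -128 -12 40;0 0 0 28 -128 -8 40;0 0 0 28 -128 -8 40;0 0 0 28 -128 -8 60;0 0 0 28 -128 -8 85;0 0 0 28 -128 -8 85;0 0 0 28 -128 -8 85;0 0 0 28 -128 -8 85;0 0 0 28 -128 -40 85;0 0 0 28 -128 -80 85;0 0 0 28 -128 -115 85",
)

```text
time: 11.85
eef_pos: [443.9, -206.2, 130.5]
eef_rot: [[0.0, 1.0, -0.0], [1.0, -0.0, -0.001], [-0.001, -0.0, -1.0]]
contact_force: [1.2, -1.6, -0.5]
opening: 0.993
grip_force: 0.0
```

Request:
arm_command(
  series="0 0 0 30 40 0 85;0 0 0 60 80 0 85;0 0 0 84 125 0 85;0 0 0 84 125 0 85;0 0 0 84 125 0 85",
)

```text
time: 12.27
eef_pos: [574.5, -117.4, 129.9]
eef_rot: [[-0.005, 1.0, 0.006], [1.0, 0.005, 0.001], [0.001, 0.006, -1.0]]
contact_force: [0.3, -0.1, 0.8]
opening: 0.992
grip_force: 0.0
```

```bash
python3 look.py
```

```text
12.3 [ 574.5 -117.4  129.9]
wrist
([436.5, -187.6], [21.0, 57.0], (52, 277, 53, 33))
([576.5, -118.6], [71.0, 72.0], (221, 172, 73, 73))
top
([446.4, -348.9], [16.0, 17.0], (368, 224, 17, 16))
```

```bash
python3 look.py
```

```text
12.4 [ 569.7 -121.7  128.8]
wrist
([435.8, -188.3], [21.0, 58.0], (58, 272, 51, 37))
([574.1, -117.2], [63.0, 76.0], (228, 166, 71, 73))
top
([446.4, -349.7], [16.0, 17.0], (368, 224, 17, 17))
```

Request:
arm_command(
  series="0 0 0 1 5 0 85;0 0 0 1 5 40 85;0 0 0 1 5 80 85;0 0 0 1 5 102 85;0 0 0 1 5 112 85;0 0 0 1 5 115 85;0 0 0 1 5 115 85;0 0 0 1 5 115 40;0 0 0 1 5 115 40;0 0 0 1 5 115 40;0 0 0 1 5 115 40;0 0 0 1 5 115 40;0 0 0 1 5 115 40;0 0 0 1 5 115 40;0 0 0 1 5 115 40",
)

```text
time: 13.72
eef_pos: [576.2, -122.2, 16.6]
eef_rot: [[0.001, 1.0, 0.005], [1.0, -0.001, -0.003], [-0.003, 0.005, -1.0]]
contact_force: [-0.1, -0.3, 7.9]
opening: 0.706
grip_force: 64.0
```

Request:
arm_command(
  series="0 0 0 0 0 -15 40;0 0 0 0 0 -35 40;0 0 0 -5 -30 -45 40;0 0 0 -10 -60 -45 40;0 0 0 -15 -92 -45 40;0 0 0 -15 -118 -45 40;0 0 0 -15 -118 -40 40;0 0 0 -15 -118 -30 40;0 0 0 -15 -118 -18 40;0 0 0 -15 -118 -12 40;0 0 0 -15 -118 -8 40;0 0 0 -15 -118 -8 40;0 0 0 -15 -118 -8 60;0 0 0 -15 -118 -8 85;0 0 0 -15 -118 -8 85;0 0 0 -15 -118 -8 85;0 0 0 -15 -118 -8 85;0 0 0 -15 -118 -40 85;0 0 0 -15 -118 -80 85;0 0 0 -15 -118 -115 85",
)

```text
time: 15.38
eef_pos: [455.9, -136.2, 130.4]
eef_rot: [[0.0, 1.0, -0.001], [1.0, -0.0, -0.001], [-0.001, -0.001, -1.0]]
contact_force: [1.1, -0.0, 0.7]
opening: 0.992
grip_force: 0.0
```

```bash
python3 - <<'E'
from h import *
go(590,120,330,0); go(590,120,330,0,(458,-137,129,0))
E
```

```text
to (590, 120, 330, 0) -> [-0.   0.1 -0. ] [ 255.9  133.9 -200.1]
to (590, 120, 330, 0) -> [0. 0. 0.] [ 257.  132. -201.]
```

Request:
arm_command(
  series="0 0 0 0 0 -40 85;0 0 0 30 5 -80 85;0 0 0 60 10 -110 85;0 0 0 95 20 -140 85;0 0 0 130 30 -160 85;0 0 0 165 40 -180 85;0 0 0 200 50 -200 85;0 0 0 240 60 -200 85;0 0 0 280 68 -200 85;0 0 0 315 76 -200 85;0 0 0 345 84 -200 85;0 0 0 366 84 -200 85;0 0 0 366 84 -200 85;0 0 0 366 84 -200 85;0 0 0 366 84 -200 85;0 0 0 366 84 -200 85;0 0 0 366 84 -200 85",
)

```text
time: 16.8
eef_pos: [540.9, 228.1, 328.2]
eef_rot: [[0.003, 1.0, 0.001], [1.0, -0.003, -0.003], [-0.003, 0.001, -1.0]]
contact_force: [-0.2, 0.5, 0.7]
opening: 0.998
grip_force: 0.0
```

```bash
python3 - <<'E'
from h import *
import pickle
c=cam("wrist"); pickle.dump(c,open("w2.pkl","wb")); cv2.imwrite("pics/w2.png",cv2.resize(c["im"],(800,600),interpolation=cv2.INTER_CUBIC)); print(env.get_state()["eef_pos"])
E
python3 look.py
```

```text
[540.83469633 228.31755985 328.27178624]
16.9 [540.8 228.3 328.3]
wrist
top
([446.5, -349.1], [16.0, 17.0], (368, 224, 17, 16))
([443.2, -207.9], [16.0, 17.0], (324, 223, 17, 17))
([458.7, -278.5], [16.0, 17.0], (346, 219, 18, 17))
([456.0, -137.5], [16.0, 17.0], (302, 219, 18, 17))
```

View pics/w2.png

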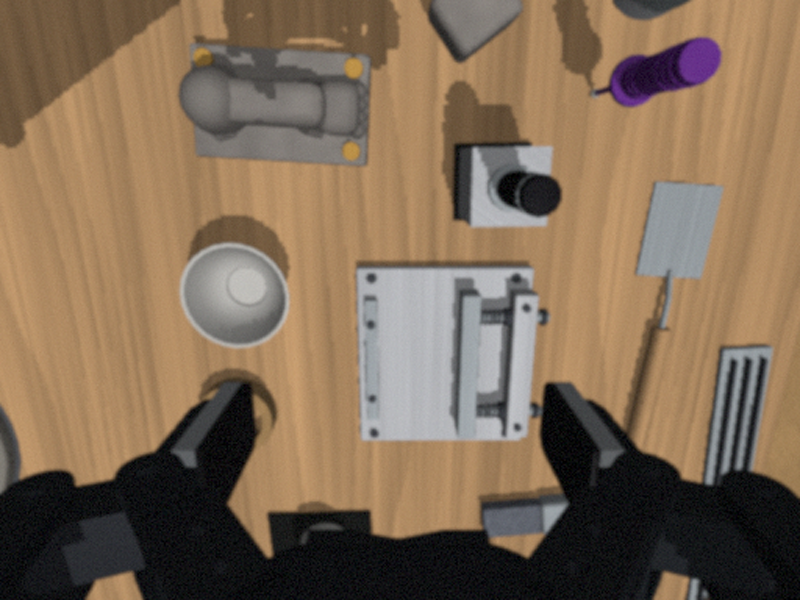

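The wrist view shows the studs at (353,68) corner, (202,57) long and (350,151) short. The fixture base runs from (357,265) to (530,440) with the fence on its left. The stand's top is at (472–552,146–226) and the bowl is at (235,295). The top camera puts all four jars on the mat.

```bash
cat > meas.py <<'E'
from h import *
import pickle
def studs(c,h,minx=-9e9,vis=1):
    hsv=cv2.cvtColor(c["im"],cv2.COLOR_BGR2HSV); P=cloud(c)
    k=((hsv[...,1]>110)&(hsv[...,0]>12)&(hsv[...,0]<26)&(P[...,2]>h-9)&(P[...,2]<h+9)).astype(np.uint8)
    k=cv2.morphologyEx(k,2,np.ones((3,3)))
    n,l,st,ce=cv2.connectedComponentsWithStats(k)
    return [(ce[i].round(1).tolist(),int(st[i,4]),ray(c,*ce[i],h)[:2].round(1)) for i in range(1,n) if st[i,4]>30]
if __name__=="__main__":
    c=pickle.load(open("w2.pkl","rb"))
    for s in studs(c,30): print(s)
    P=cloud(c); im=c["im"]; hsv=cv2.cvtColor(im,cv2.COLOR_BGR2HSV)
    # fixture base
    k=((hsv[...,1]<40)&(P[...,2]>6)&(P[...,2]<60)).astype(np.uint8); k[:165]=0;k[283:]=0;k[:,:215]=0;k[:,345:]=0
    q=max(cv2.findContours(k,0,1)[0],key=cv2.contourArea)
    print("base approx",[(p[0].tolist(),ray(c,*p[0],12)[:2].round(1).tolist()) for p in cv2.approxPolyDP(q,3,True)])
    k=((hsv[...,1]<40)&(P[...,2]>75)&(P[...,2]<95)).astype(np.uint8)
    for q in cv2.findContours(k,0,1)[0]:
        if cv2.contourArea(q)>800: print("stand",[ray(c,*p,85)[:2].round(1).tolist() for p in cv2.boxPoints(cv2.minAreaRect(q))])
    print("cast heights",[P[int(v*.64),int(u*.64),2].round(1) for u,v in ((250,145),(280,100),(205,100),(420,350))])
    for z,w,rows in(("base",12,(190,270)),):
        for v in (185,200,215,230,245,260):
            g=im[v,215:350].astype(int).max(1); print(v,g[5:35].tolist())
    o=im[160:290,215:360]; cv2.imwrite("pics/fx.png",cv2.resize(o,(669,600),interpolation=cv2.INTER_CUBIC))
E
python3 meas.py
```

```text
([129.4, 36.2], 111, array([380.9, 378.4]))
([225.8, 43.2], 119, array([504.3, 370. ]))
([224.2, 96.1], 98, array([500.3, 304.8]))
([168.5, 269.3], 218, array([403.9,  41.7]))
base approx [([229, 171], [502.7, 197.3]), ([231, 280], [501.3, 10.7]), ([335, 279], [675.4, 12.1]), ([337, 267], [677.0, 34.7]), ([344, 265], [688.3, 38.4]), ([344, 260], [687.6, 47.6]), ([338, 259], [677.6, 49.4]), ([344, 205], [679.9, 142.9]), ([340, 171], [669.6, 197.0])]
stand [[594.8, 306.5], [657.3, 306.4], [662.5, 247.5], [597.1, 247.7]]
cast heights [np.float64(25.3), np.float64(67.1), np.float64(79.3), np.float64(12.7)]
185 [166, 167, 161, 168, 175, 178, 175, 154, 143, 161, 177, 178, 179, 181, 183, 183, 184, 182, 186, 185, 185, 183, 184, 186, 186, 186, 189, 189, 185, 186]
200 [166, 167, 164, 169, 174, 180, 175, 166, 149, 161, 177, 176, 161, 153, 160, 161, 166, 167, 164, 163, 161, 167, 180, 182, 185, 187, 188, 184, 187, 189]
215 [169, 168, 166, 165, 168, 170, 173, 172, 159, 152, 169, 180, 178, 173, 165, 166, 166, 166, 166, 166, 161, 172, 175, 181, 183, 185, 187, 183, 185, 187]
230 [168, 170, 168, 167, 164, 167, 173, 167, 159, 142, 158, 181, 181, 161, 151, 158, 168, 167, 167, 169, 173, 170, 176, 177, 184, 184, 185, 187, 189, 189]
245 [172, 168, 164, 167, 164, 168, 168, 171, 164, 148, 153, 179, 187, 172, 160, 166, 169, 168, 166, 170, 171, 166, 163, 173, 183, 183, 188, 185, 190, 189]
260 [170, 170, 170, 171, 166, 164, 167, 171, 171, 160, 149, 168, 186, 183, 176, 167, 166, 168, 170, 172, 171, 162, 165, 176, 181, 182, 186, 188, 191, 186]
```

View pics/fx.png

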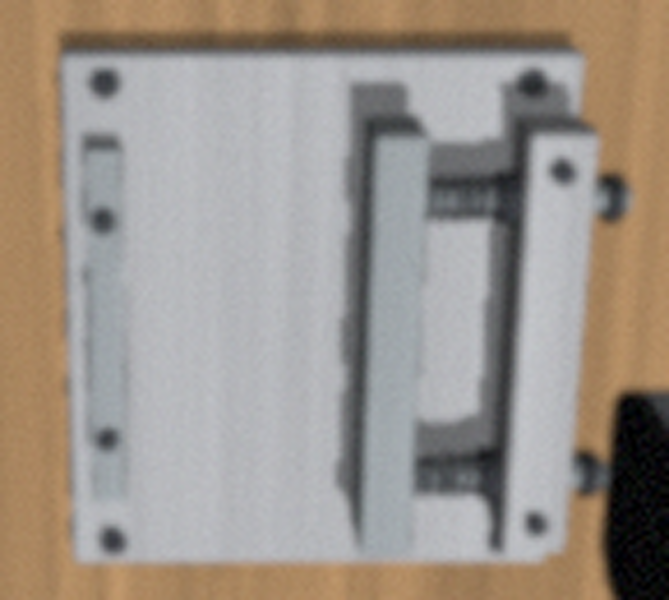

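```bash
python3 - <<'E'
from h import *
import pickle
c=pickle.load(open("w2.pkl","rb")); g=lambda u,v,h:ray(c,215+u/4.614-.4,160+v/4.615-.4,h)[:2].round(1)
for n,u,v,h in(("fence in top",122,160,20),("fence in bot",127,490,20),("fence out top",83,160,20),("fence out bot",92,490,20),("fence endtop",103,148,20),("fence endbot",110,500,20),("jaw face top",374,137,38),("jaw face bot",360,550,38),("jaw back top",427,137,38),("jaw back bot",413,550,38),("base TL",62,52,12),("base TR",583,52,12),("base BL",75,560,12)): print(n,g(u,v,h))
t=pickle.load(open("top0.pkl","rb"))
# same in the top picture crop1 (130..,130.. scale 5)
g=lambda u,v,h:ray(t,130+u/5-.4,130+v/5-.4,h)[:2].round(1)
for n,u,v,h in(("T base TL",410,160,12),("T base TR",690,168,12),("T base BL",400,410,12),("T base BR",683,418,12),("T jaw face L",425,260,38),("T jaw face R",655,264,38),("T fence in L",440,380,20),("T fence in R",640,384,20),("T stud corner",135,395,30),("T stud short",232,403,30),("T stud long",110,578,30),("stand TL",230,150,85),("stand TR",322,155,85),("stand BL",222,247,85),("stand BR",320,250,85)): print(n,g(u,v,h))
a,b,s=map(np.array,((380.9,378.4),(504.3,370.),(500.3,304.8)))
print("cast ctr",(a+s)/2,"yaw",np.degrees(np.arctan2(*(a-b)[::-1])),np.linalg.norm(a-b),np.linalg.norm(s-b))
E
```

```text
fence in top [520.6 163.2]
fence in bot [520.7  41.9]
fence out top [507.9 163.2]
fence out bot [508.4  42. ]
fence endtop [514.5 167.3]
fence endbot [514.6  38. ]
jaw face top [600.3 176. ]
jaw face bot [600.8  29.1]
jaw back top [616.9 176. ]
jaw back bot [618.9  29. ]
base TL [501.3 197.5]
base TR [671.  197.2]
base BL [501.    8.9]
T base TL [671.2 195.9]
T base TR [670.8   5.8]
T base BL [500.8 194.9]
T base BR [500.7   5.7]
T jaw face L [598.5 179.5]
T jaw face R [600.  27.]
T fence in L [520.8 168.1]
T fence in R [521.8  34.9]
T stud corner [504.1 368.4]
T stud short [500.6 303.9]
T stud long [383.5 377.3]
stand TL [659.5 303.3]
stand TR [657.8 243.5]
stand BL [595.7 304.8]
stand BR [595.5 241.6]
cast ctr [440.6 341.6] yaw 176.10580849923454 123.68556908548389 65.32258414974103
```

```bash
python3 - <<'E'
from h import *
go(441,341.5,170,86)
E
```

```text
to (441, 341.5, 170, 86) -> [ -0.1   0.2 -86.1] [ 112.9 -100.1  157.9]
```

Request:
arm_command(
  series="0 0 -7 10 -10 0 85;0 0 -14 20 -20 0 85;0 0 -21 40 -40 10 85;0 0 -28 60 -60 20 85;0 0 -35 80 -75 40 85;0 0 -42 95 -90 60 85;0 0 -49 105 -100 80 85;0 0 -56 113 -100 100 85;0 0 -63 113 -100 120 85;0 0 -70 113 -100 140 85;0 0 -77 113 -100 158 85;0 0 -84 113 -100 158 85;-0.1 0.2 -86.1 113 -100 158 85;-0.1 0.2 -86.1 113 -100 158 85;-0.1 0.2 -86.1 113 -100 158 85;-0.1 0.2 -86.1 113 -100 158 85;-0.1 0.2 -86.1 113 -100 158 85;-0.1 0.2 -86.1 113 -100 158 85",
)

```text
time: 18.45
eef_pos: [440.8, 342.6, 170.1]
eef_rot: [[-0.998, 0.07, 0.0], [0.07, 0.998, 0.001], [0.0, 0.001, -1.0]]
contact_force: [-0.2, -0.7, 0.1]
opening: 0.993
grip_force: 0.0
```

```bash
python3 - <<'E'
from h import *
from meas import studs
c=cam("wrist"); cv2.imwrite("pics/w3.png",c["im"])
for s in studs(c,30): print(s)
print([ (n,proj(c,p).round()) for n,p in (("corner",(504.3,369.5,30)),("long",(382,378,30)),("short",(500.3,304.5,30)))])
go(441,341.5,29,86); P=cloud(c); 
# ridge: points at z 60..72 
m=(P[...,2]>58)&(P[...,2]<74)&(abs(P[...,0]-441)<45)&(abs(P[...,1]-341)<40); Q=P[m]; print(m.sum(), np.percentile(Q,2,0).round(1),np.percentile(Q,98,0).round(1))
E
```

```text
([289.0, 111.7], 249, array([380.2, 378. ]))
([451.9, 227.3], 70, array([500.7, 533. ]))
([219.9, 240.4], 186, array([499. , 305.2]))
([285.9, 240.0], 184, array([503. , 370.4]))
([451.2, 261.1], 120, array([537.9, 536.4]))
([449.3, 290.0], 42, array([571.7, 538.1]))
[('corner', array([285., 241.])), ('long', array([289., 114.])), ('short', array([219., 242.]))]
to (441, 341.5, 29, 86) -> [ 0.1 -0.   0. ] [ -0.4  -1.2 141.1]
3455 [398.7 325.2  59.2] [477.2 362.1  72.9]
```

View pics/w3.png

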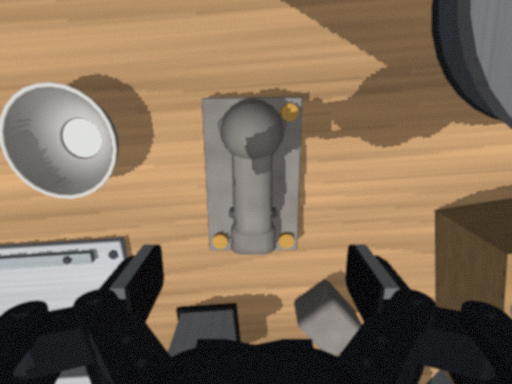

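The wrist view shows the cast between the fingers, with the corner stud at (286,240), the short-edge stud at (220,240) and the long-edge stud at (289,112). It agrees with the earlier fix to within 1–2 mm.

Request:
arm_command(
  series="0 0 0 0 -1 40 85;0 0 0 0 -1 80 85;0 0 0 0 -1 110 85;0 0 0 0 -1 130 85;0 0 0 0 -1 138 85;0 0 0 0 -1 140 85;0 0 0 0 -1 140 85;0 0 0 0 -1 140 50;0 0 0 0 -1 140 50;0 0 0 0 -1 140 40;0 0 0 0 -1 140 20;0 0 0 0 -1 140 20;0 0 0 0 -1 140 20;0 0 0 0 -1 140 20;0 0 0 0 -1 140 20;0 0 0 0 -1 140 20;0 0 0 0 -1 140 20;0 0 0 0 -1 140 20",
)

```text
time: 20.0
eef_pos: [441.0, 341.9, 30.8]
eef_rot: [[-0.998, 0.069, 0.001], [0.069, 0.998, 0.001], [-0.001, 0.001, -1.0]]
contact_force: [0.7, -1.5, 6.8]
opening: 0.39
grip_force: 61.5
```

```bash
python3 - <<'E'
from h import *
go(441,342,120,86);go(540,102,120,0);go(540,102,57,0)
E
```

```text
to (441, 342, 120, 86) -> [0.1 0.  0. ] [ -0.    0.2 -89.2]
to (540, 102, 120, 0) -> [ 0.1 -0.  86. ] [-115.4 -232.4  -89.5]
to (540, 102, 57, 0) -> [ 0.1 -0.  86. ] [-115.3 -232.4  -26.5]
```

Request:
arm_command(
  series="0 0 0 0 0 -10 20;0 0 0 0 0 -30 20;0 0 0 0 0 -60 20;0 0 0 0 0 -90 20;0 0 5 -6 -12 -90 20;0 0 11 -14 -30 -90 20;0 0 17 -24 -50 -90 20;0 0 23 -34 -70 -90 20;0 0 29 -44 -90 -90 20;0 0 35 -54 -110 -90 20;0 0 41 -64 -130 -90 20;0 0 47 -74 -150 -90 20;0 0 53 -84 -170 -90 20;0 0 59 -94 -190 -90 20;0 0 65 -103 -208 -90 20;0 0 71 -110 -222 -90 20;0 0 77 -115 -232 -90 20;0 0 83 -115 -232 -90 20;0 0 86 -115 -232 -90 20;0 0 86 -115 -232 -90 20",
)

```text
time: 21.67
eef_pos: [538.5, 101.9, 119.4]
eef_rot: [[0.001, 1.0, -0.002], [1.0, -0.001, 0.001], [0.001, -0.002, -1.0]]
contact_force: [1.1, 0.2, -5.7]
opening: 0.387
grip_force: 60.7
```

Request:
arm_command(
  series="0 0 0 0 0 0 20;0 0 0 0 0 0 20;0 0 0 0 0 0 20;0 0 0 0 0 0 20",
)

```text
time: 22.0
eef_pos: [539.1, 102.3, 119.4]
eef_rot: [[-0.002, 1.0, -0.001], [1.0, 0.002, 0.001], [0.001, -0.001, -1.0]]
contact_force: [1.2, 1.1, -5.3]
opening: 0.391
grip_force: 60.7
```

```bash
python3 - <<'E'
from h import *
from meas import studs
c=cam("wrist"); s=env.get_state(); z=s["eef_pos"][2]; print(s["eef_pos"],z)
for q in studs(c,z-30.8+30): print(q)
t=cam("top")
for q in studs(t,z-30.8+30): print("top",q)
go(540,102,57,0)
E
```

```text
[539.17253004 102.30833914 119.44522825] 119.4452282483675
([326.0, 122.5], 972, array([570.8, 165.2]))
to (540, 102, 57, 0) -> [-0.1 -0.1  0.1] [-0.3  0.9 62.4]
```

Request:
arm_command(
  series="0 0 0 0 0 20 20;0 0 0 0 0 40 20;0 0 0 0 0 55 20;0 0 0 0 0 62 20;0 0 0 0 0 62 20;0 0 0 0 0 62 20;0 0 0 0 5 62 20;0 0 0 0 10 62 20;0 0 0 0 14 62 20;0 0 0 0 17 62 20;0 0 0 0 20 62 20;0 0 0 0 23 62 20;0 0 0 0 26 62 20;0 0 0 0 29 62 20;0 0 0 0 31 62 20;0 0 0 0 31 62 20;0 0 0 0 31 62 20;0 0 0 0 31 62 20",
)

```text
time: 23.6
eef_pos: [567.7, 102.3, 56.8]
eef_rot: [[-0.0, 1.0, -0.006], [1.0, 0.0, 0.0], [0.0, -0.006, -1.0]]
contact_force: [-8.3, 0.7, -0.4]
opening: 0.391
grip_force: 61.2
```

Request:
arm_command(
  series="0 0 0 0 0 3 20;0 0 0 0 0 6 20;0 0 0 0 0 9 20;0 0 0 0 0 12 20;0 0 0 0 0 14 20;0 0 0 0 0 14 20;0 0 0 0 0 14 20;0 0 0 0 0 14 20",
)

```text
time: 24.27
eef_pos: [567.6, 101.8, 43.1]
eef_rot: [[0.0, 1.0, -0.006], [1.0, -0.0, -0.001], [-0.001, -0.006, -1.0]]
contact_force: [-9.5, -1.6, 2.2]
opening: 0.389
grip_force: 61.8
```

Request:
arm_command(
  series="0 0 0 0 0 1 20;0 0 0 0 0 1 20;0 0 0 0 0 1 20;0 0 0 0 0 1 34;0 0 0 0 0 1 38;0 0 0 0 0 1 42;0 0 0 0 0 0 48;0 0 0 0 0 -1 48;0 0 0 0 0 -1 48;0 0 0 0 0 -1 48",
)

```text
time: 25.1
eef_pos: [571.4, 102.5, 45.1]
eef_rot: [[-0.001, 1.0, 0.001], [1.0, 0.001, 0.002], [0.002, 0.001, -1.0]]
contact_force: [0.2, 0.5, -0.7]
opening: 0.564
grip_force: 0.0
```

Request:
arm_command(
  series="0 0 0 0 -4 0 52;0 0 0 0 -5 -5 52;0 0 0 0 -5 -25 60;0 0 0 0 -5 -55 85;0 0 0 0 -5 -90 85;0 0 0 15 -5 -130 85;0 0 0 35 -5 -165 85;0 0 0 60 -5 -200 85;0 0 0 75 -5 -220 85;0 0 0 75 -5 -220 85;0 0 0 75 -5 -220 85;0 0 0 75 -5 -220 85",
)

```text
time: 26.1
eef_pos: [564.8, 176.0, 263.7]
eef_rot: [[-0.001, 1.0, -0.002], [1.0, 0.001, -0.0], [-0.0, -0.002, -1.0]]
contact_force: [0.4, -1.0, -0.7]
opening: 0.994
grip_force: 0.0
```

```bash
python3 - <<'E'
from h import *
from meas import studs
import pickle
for i in range(2):
    c=cam("wrist"); pickle.dump(c,open("w4.pkl","wb"))
    print(env.get_state()["eef_pos"])
    for q in studs(c,42): print(q)
cv2.imwrite("pics/w4.png",cv2.resize(c["im"],(768,576),interpolation=cv2.INTER_CUBIC))
P=cloud(c); 
for x,y in((595,102),(595,150),(540,60),(540,140)): u,v=proj(c,(x,y,36)).round().astype(int); print((x,y),P[v-1:v+2,u-1:u+2,2].mean().round(1))
E
```

```text
[564.70225988 175.43707151 263.10375757]
([282.4, 173.2], 128, array([597.7, 164.6]))
([229.9, 265.0], 104, array([532.4,  41.5]))
([279.8, 264.8], 98, array([597.6,  41.9]))
[564.74879668 175.33196879 262.91913866]
([282.8, 172.6], 131, array([597.7, 164.8]))
([230.1, 264.6], 106, array([532.2,  41.7]))
([280.2, 264.6], 105, array([597.6,  41.9]))
(595, 102) 35.9
(595, 150) 40.0
(540, 60) 36.4
(540, 140) 70.8
```

View pics/w4.png

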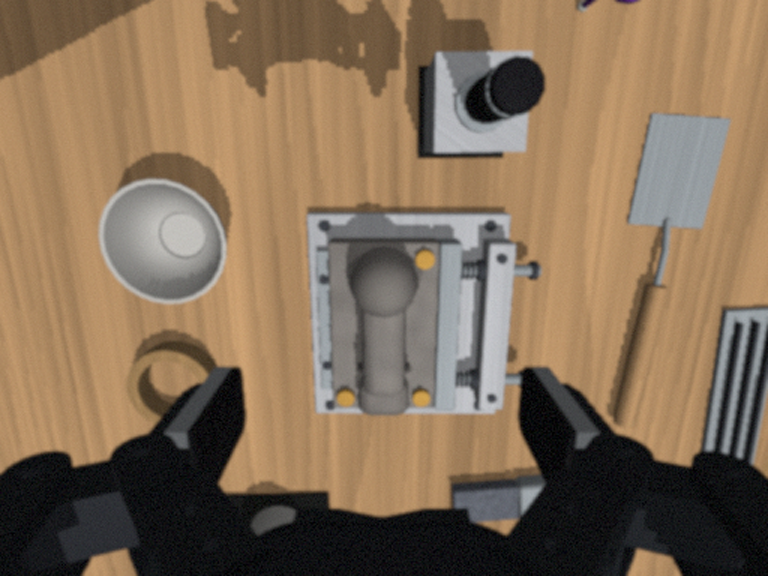

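The cast lies square in the fixture with the jaw closed on it. The studs are at (425,260), (421,397) and (346,397), and the stylus handle top is at (517,85).

```bash
python3 - <<'E'
from h import *
import pickle
for f in ("w2","w4","top0"):
    c=pickle.load(open(f+".pkl","rb")); P=cloud(c); hsv=cv2.cvtColor(c["im"],cv2.COLOR_BGR2HSV)
    near=(abs(P[...,0]-628)<70)&(abs(P[...,1]-275)<70)
    k=(near&(hsv[...,2]<70)&(P[...,2]>158)).astype(np.uint8)
    q=max(cv2.findContours(k,0,1)[0],key=cv2.contourArea); e=cv2.fitEllipse(q); print(f,"handle top",ray(c,*e[0],171)[:2].round(1),e[1])
    k=(near&(P[...,2]>76)&(P[...,2]<98)&(hsv[...,2]>100)&(hsv[...,1]<60)).astype(np.uint8)
    q=max(cv2.findContours(k,0,1)[0],key=cv2.contourArea); b=[ray(c,*p,85)[:2] for p in cv2.boxPoints(cv2.minAreaRect(q))]; print(" block",np.mean(b,0).round(1),np.round(b,1).tolist())
go(628,275.5,220,0)
E
```

```text
w2 handle top [716.   47.5] (123.17180633544922, 212.7799835205078)
 block [628.5 276.4] [[595.9, 306.5], [657.3, 306.4], [662.6, 246.3], [598.4, 246.4]]
w4 handle top [625.8 276.6] (34.81711196899414, 38.380645751953125)
 block [628.6 276.9] [[596.0, 306.8], [657.5, 306.9], [663.0, 247.0], [598.0, 246.9]]
top0 handle top [623.4 272.7] (6.4802727699279785, 7.996972560882568)
 block [626.1 272.6] [[654.8, 305.0], [656.5, 243.4], [597.5, 240.4], [595.8, 301.6]]
to (628, 275.5, 220, 0) -> [-0.2  0.  -0. ] [100.2  63.3  42.7]
```

Request:
arm_command(
  series="0 0 0 30 20 0 85;0 0 0 65 40 0 85;0 0 0 90 55 20 85;0 0 0 100.7 62.3 40 85;0 0 0 100.7 62.3 40 85;0 0 0 100.7 62.3 40 85;0 0 0 100.7 62.3 40 85;0 0 0 100.7 62.3 40 85;0 0 0 100.7 62.3 40 85",
)

```text
time: 26.95
eef_pos: [628.0, 276.6, 226.0]
eef_rot: [[0.001, 1.0, 0.001], [1.0, -0.001, 0.001], [0.001, 0.001, -1.0]]
contact_force: [-1.1, -0.7, 0.0]
opening: 0.993
grip_force: 0.0
```

```bash
python3 - <<'E'
from h import *
c=cam("wrist"); s=env.get_state(); print(s["eef_pos"])
P=cloud(c); hsv=cv2.cvtColor(c["im"],cv2.COLOR_BGR2HSV)
k=((abs(P[...,0]-628)<40)&(abs(P[...,1]-275)<40)&(hsv[...,2]<70)&(P[...,2]>163)&(P[...,2]<180)).astype(np.uint8)
q=max(cv2.findContours(k,0,1)[0],key=cv2.contourArea); e=cv2.fitEllipse(q); print(ray(c,*e[0],171),e); print(P[k>0][:,2].mean())
Q=P[k>0]; print(Q.min(0),Q.max(0))
cv2.imwrite("pics/w5.png",c["im"])
E
```

```text
[627.9417361  276.85913711 225.8926989 ]
[627.71577236 278.84670616 171.        ] ((254.34268188476562, 209.22544860839844), (34.53913879394531, 36.70364761352539), 175.5859832763672)
170.66169272319664
[615.98419171 265.51826248 163.06440063] [639.69008708 289.76070395 172.92798463]
```

Request:
arm_command(
  series="0 0 0 1 0 35 85;0 0 0 1 0 70 85;0 0 0 1 0 95 85;0 0 0 1 0 110 85;0 0 0 1 0 115 85;0 0 0 1 0 115 85;0 0 0 1 0 115 60;0 0 0 1 0 115 40;0 0 0 1 0 115 30;0 0 0 1 0 115 15;0 0 0 1 0 115 15;0 0 0 1 0 115 15;0 0 0 1 0 115 15;0 0 0 1 0 115 15;0 0 0 1 0 115 15;0 0 0 1 0 115 15;0 0 0 1 0 115 15",
)

```text
time: 28.42
eef_pos: [628.0, 279.3, 110.7]
eef_rot: [[-0.001, 1.0, 0.001], [1.0, 0.001, 0.002], [0.002, 0.001, -1.0]]
contact_force: [-0.0, -0.3, 5.6]
opening: 0.289
grip_force: 58.5
```

Request:
arm_command(
  series="0 0 0 0 0 -15 15;0 0 0 0 0 -40 15;0 0 0 0 0 -75 15;0 0 0 0 0 -105 15;0 0 0 0 0 -115 15;0 0 0 0 0 -115 15;0 0 0 -20 -3 -115 15;0 0 0 -50 -6 -115 15;0 0 0 -85 -10 -115 15;0 0 0 -120 -15 -115 15;0 0 0 -155 -20 -115 15;0 0 0 -190 -25 -115 15;0 0 0 -220 -30 -105 15;0 0 0 -237 -30 -90 15;0 0 0 -237 -30 -75 15;0 0 0 -237 -30 -65 15;0 0 0 -237 -30 -60 15;0 0 0 -237 -30 -60 15;0 0 0 -237 -30 -60 15;0 0 0 -237 -30 -60 15",
)

```text
time: 30.08
eef_pos: [598.1, 43.2, 170.0]
eef_rot: [[-0.003, 1.0, 0.0], [1.0, 0.003, 0.002], [0.002, 0.0, -1.0]]
contact_force: [-0.3, 0.4, -1.1]
opening: 0.294
grip_force: 59.5
```

```bash
python3 - <<'E'
from h import *
import pickle
from meas import studs
c=cam("wrist"); s=env.get_state(); p=s["eef_pos"]; print(p,s["contact_force"]); pickle.dump(c,open("w5.pkl","wb"))
cv2.imwrite("pics/w5.png",c["im"][150:350,150:400].repeat(3,0).repeat(3,1))
for q in studs(c,42): print(q)
print("tip expected",proj(c,(p[0],p[1],p[2]-97)),"corner",proj(c,(597.8,41.6,42)))
print(go(597.8,41.6,139,0))
E
```

```text
[598.18025106  42.95002714 170.14475173] [ 0.40815177  1.04329039 -0.48863943]
([254.9, 36.3], 333, array([597.8, 164. ]))
([181.7, 186.6], 223, array([532.5,  40.9]))
([254.3, 186.1], 202, array([597.8,  41.6]))
tip expected [254.87262236 194.70887084] corner [254.36012464 186.13217435]
to (597.8, 41.6, 139, 0) -> [ 0.  -0.1  0.1] [-1.4 -0.4 31.1]
None
```

View pics/w5.png

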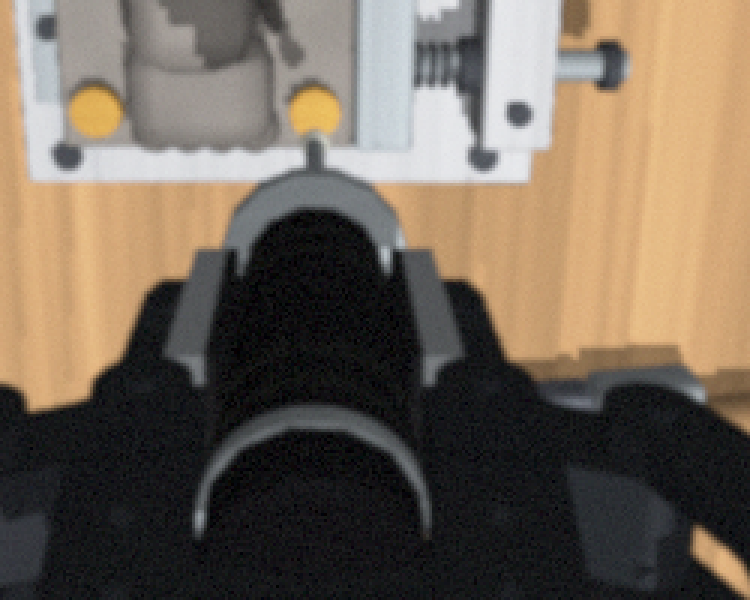

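The ball tip shows at crop pixel (314,138), just in front of the corner stud at (315,110). That matches where it should appear while 27 mm above the stud.

Request:
arm_command(
  series="0 0 0 -1 0 8 15;0 0 0 -1 0 15 15;0 0 0 -1 0 20 15;0 0 0 -1 0 24 15;0 0 0 -1 0 27 15;0 0 0 -1 0 29 15;0 0 0 -1 0 31 15;0 0 0 -1 0 32 15;0 0 0 -1 0 32 15;0 0 0 -1 0 32 15",
)

```text
time: 30.97
eef_pos: [597.5, 41.0, 137.6]
eef_rot: [[-0.001, 1.0, -0.001], [1.0, 0.001, 0.001], [0.001, -0.001, -1.0]]
contact_force: [-2.3, -1.0, 2.8]
opening: 0.292
grip_force: 59.8
```

Request:
arm_command(
  series="0 0 0 0 0 0 15;0 0 0 0 0 0 15;0 0 0 0 0 -4 15;0 0 0 0 0 -12 15;0 0 0 0 0 -30 15;0 0 0 15 0 -50 15;0 0 0 45 0 -55 15;0 0 0 80 0 -55 15;0 0 0 105 0 -55 15;0 0 0 118 0 -50 15;0 0 0 123 0 -40 15;0 0 0 123 0 -30 15;0 0 0 123 0 -30 15;0 0 0 123 0 -30 15;0 0 0 123 0 -30 15",
)

```text
time: 32.22
eef_pos: [597.9, 161.7, 167.0]
eef_rot: [[0.002, 1.0, -0.001], [1.0, -0.002, 0.0], [0.0, -0.001, -1.0]]
contact_force: [-0.1, -0.4, -1.5]
opening: 0.289
grip_force: 59.5
```

Request:
arm_command(
  series="0 0 0 1 0 0 15;0 0 0 1 0 8 15;0 0 0 1 0 15 15;0 0 0 1 0 20 15;0 0 0 1 0 24 15;0 0 0 1 0 26 15;0 0 0 1 0 28 15;0 0 0 1 0 29 15;0 0 0 1 0 29 15;0 0 0 1 0 29 15",
)

```text
time: 33.05
eef_pos: [597.3, 164.9, 138.7]
eef_rot: [[-0.001, 1.0, -0.001], [1.0, 0.001, 0.001], [0.001, -0.001, -1.0]]
contact_force: [-1.9, -1.0, 2.8]
opening: 0.287
grip_force: 59.8
```

Request:
arm_command(
  series="0 0 0 0 0 0 15;0 0 0 0 0 0 15;0 0 0 0 0 -4 15;0 0 0 0 0 -12 15;0 0 0 0 0 -35 15;0 0 0 0 0 -60 15;0 0 0 -10 -5 -78 15;0 0 0 -35 -20 -80 15;0 0 0 -65 -38 -80 15;0 0 0 -95 -52 -80 15;0 0 0 -115 -62 -78 15;0 0 0 -123.5 -65 -70 15;0 0 0 -123.5 -65 -50 15;0 0 0 -123.5 -65 -35 15;0 0 0 -123.5 -65 -29 15;0 0 0 -123.5 -65 -29 15;0 0 0 -123.5 -65 -29 15;0 0 0 -123.5 -65 -29 15;0 0 0 -123.5 -65 -29 15",
)

```text
time: 34.63
eef_pos: [533.5, 41.9, 168.4]
eef_rot: [[-0.001, 1.0, 0.001], [1.0, 0.001, 0.001], [0.001, 0.001, -1.0]]
contact_force: [0.2, -0.0, -1.3]
opening: 0.29
grip_force: 59.4
```

Request:
arm_command(
  series="0 0 0 0 -1 0 15;0 0 0 0 -1 8 15;0 0 0 0 -1 15 15;0 0 0 0 -1 20 15;0 0 0 0 -1 24 15;0 0 0 0 -1 27 15;0 0 0 0 -1 29 15;0 0 0 0 -1 30 15;0 0 0 0 -1 30 15;0 0 0 0 -1 30 15",
)

```text
time: 35.47
eef_pos: [531.4, 41.4, 137.5]
eef_rot: [[-0.001, 1.0, -0.001], [1.0, 0.001, 0.001], [0.001, -0.001, -1.0]]
contact_force: [-3.4, -0.3, 2.7]
opening: 0.285
grip_force: 59.8
```

Request:
arm_command(
  series="0 0 0 0 0 0 15;0 0 0 0 0 0 15;0 0 0 0 0 -4 15;0 0 0 0 0 -12 15;0 0 0 0 0 -40 15;0 0 0 0 0 -75 15;0 0 0 15 6 -88 15;0 0 0 45 18 -88 15;0 0 0 80 33 -88 15;0 0 0 115 47 -88 15;0 0 0 150 62 -88 15;0 0 0 185 76 -88 15;0 0 0 215 88 -88 15;0 0 0 230 94 -88 15;0 0 0 237 97 -88 15;0 0 0 237 97 -88 15;0 0 0 237 97 -88 15;0 0 0 237 97 -88 15;0 0 0 237 97 -88 15;0 0 0 237 97 -88 15",
)

```text
time: 37.13
eef_pos: [628.8, 276.7, 225.9]
eef_rot: [[0.001, 1.0, -0.0], [1.0, -0.001, 0.0], [0.0, -0.0, -1.0]]
contact_force: [-0.1, 0.2, -1.1]
opening: 0.289
grip_force: 59.4
```

```bash
python3 - <<'E'
from h import *
c=cam("wrist");c=cam("wrist"); s=env.get_state(); p=s["eef_pos"]; print(p,s["contact_force"],s["eef_rot"])
cv2.imwrite("pics/w6.png",c["im"][100:300,130:380].repeat(3,0).repeat(3,1))
print("tip",proj(c,(p[0],p[1],p[2]-97)),"hole",proj(c,(628,278.5,85)))
go(628,278.5,150,0)
E
```

```text
[628.65685434 277.35368886 225.87182601] [ 0.34708037 -0.0881742  -1.41436489] [[ 1.60464764e-04  9.99999941e-01 -3.05092055e-04]
 [ 9.99999723e-01 -1.60242893e-04  7.27114573e-04]
 [ 7.27065641e-04 -3.05208646e-04 -9.99999689e-01]]
tip [254.72724414 193.82891614] hole [253.9613603  179.18113282]
to (628, 278.5, 150, 0) -> [-0. -0. -0.] [ 1.1 -0.6 75.9]
```

View pics/w6.png

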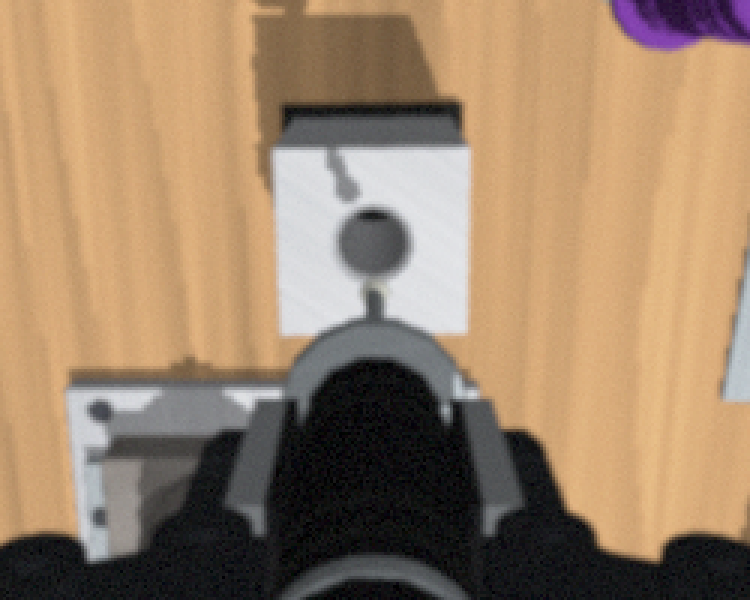

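The hole is at crop pixel (374,243), which is world (628.7, 276.9). The stylus tip at (374,290) is about 40 mm above it and on its axis, so I descend straight.

Request:
arm_command(
  series="0 0 0 0 0 20 15;0 0 0 0 0 40 15;0 0 0 0 0 55 15;0 0 0 0 0 70 15;0 0 0 0 0 85 15;0 0 0 0 0 95 15;0 0 0 0 0 103 15;0 0 0 0 0 109 15;0 0 0 0 0 113 15;0 0 0 0 0 115 15;0 0 0 0 0 115 15;0 0 0 0 0 115 15",
)

```text
time: 38.23
eef_pos: [628.8, 278.8, 111.2]
eef_rot: [[-0.001, 1.0, 0.0], [1.0, 0.001, 0.002], [0.002, 0.0, -1.0]]
contact_force: [-0.3, 0.4, -1.3]
opening: 0.289
grip_force: 59.6
```

Request:
arm_command(
  series="0 0 0 0 0 1 15;0 0 0 0 0 1 15;0 0 0 0 0 1 15;0 0 0 0 0 1 28;0 0 0 0 0 1 35;0 0 0 0 0 1 50;0 0 0 0 0 1 85;0 0 0 0 0 1 85;0 0 0 0 0 1 85;0 0 0 0 0 1 85;0 0 0 0 0 -30 85;0 0 0 0 0 -65 85;0 0 0 0 0 -100 85;0 0 0 0 0 -140 85;0 0 0 -30 -30 -170 85;0 0 0 -60 -60 -190 85;0 0 0 -60 -60 -190 85;0 0 0 -60 -60 -190 85;0 0 0 -60 -60 -190 85",
)

```text
time: 39.82
eef_pos: [568.8, 217.8, 301.3]
eef_rot: [[0.0, 1.0, 0.001], [1.0, -0.0, 0.001], [0.001, 0.001, -1.0]]
contact_force: [1.1, 0.2, 0.4]
opening: 0.997
grip_force: 0.0
```

```bash
python3 - <<'E'
from h import *
from meas import studs
c=cam("wrist"); t=cam("top"); a=cv2.resize(c["im"],(400,300)); b=cv2.resize(t["im"],(800,600))[170:470,120:680]
cv2.imwrite("pics/w7.png",cv2.resize(np.hstack([a,cv2.resize(b,(400,300))]),(800,300)))
print(env.get_state()["eef_pos"],*lids(t,90),*studs(c,42),sep="\n")
E
```

```text
[568.81573047 218.72280597 299.83352393]
([446.4, -349.1], [16.0, 17.0], (368, 224, 17, 16))
([442.8, -207.5], [16.0, 17.0], (324, 224, 17, 16))
([458.9, -278.3], [16.0, 17.0], (346, 219, 18, 17))
([455.8, -137.5], [16.0, 17.0], (302, 219, 18, 17))
([275.6, 197.0], 105, array([597.6, 165.1]))
([229.2, 277.4], 80, array([532.5,  42.2]))
([274.1, 277.4], 74, array([597.9,  42.2]))
```

View pics/w7.png

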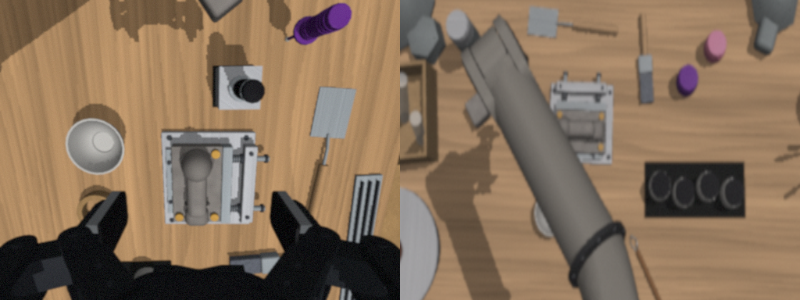

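The left half (wrist view) shows the stylus back in its block at (245,90) and the cast still clamped. The right half (top view) shows all four jars on the mat, so I'm handing in.

```bash
python3 -c "
from h import *
print(env.finish_job())"
```

```text
the job is handed in; nothing more can be done
None
```

I handed the job in at about 40 s: the cast is clamped in the fixture, the three studs were touched in order (about 3 N each, read from wrist force, no direct touch readout), the stylus is back in its block, and all four jars stand on the mat.

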